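# Hang a cartridge carrier in the column oven

## Robot

A 6-joint arm with a two-finger parallel gripper is mounted at the origin on the work surface. World frame = base frame: x ahead of the robot, y to its left, z up, the work surface at z = 0. Lengths are in m, angles in degrees, forces in N, time in s.
With the tool pointing down it reaches from about 0.35 to 0.925 m from the base axis. Payload 6.4 kg.
Tool frame: the origin (TCP) lies between the finger pads, 19 mm behind the fingertips; this is the grasp point; z points along the fingers, y is the line along which they close (so a half turn about z gives the same grasp; the last joint's range is limited). The gripper opens to 85 mm and grips with 20 to 120 N. Pads are 22 mm wide; open, the fingers measure 114 mm over their backs; the gripper's body (76 mm by 85 mm) begins 54 mm behind the grasp point. The pads swing forward as they close: fully open they stand 13 mm farther back than shut.
Start: joints at [58.894, 14.043, 89.255, -0, 76.702, -9.975], TCP at [0.234, 0.606, 0.25] pointing down, gripper open.
Joint ranges: [-179.41, 179.41], [-58.25, 129.5], [7.25, 145.43], [-54.29, 234.29], [11.92, 165.04], [-157.13, 157.13]. Speed limits (degrees/s): [147.25, 147.25, 180, 180, 180, 180].

## Interface

Orientations are given as [roll, pitch, yaw] about the fixed x, y, z axes, in that order (R = Rz(yaw) Ry(pitch) Rx(roll)).
In Python, from workcell import * gives the robot as it stands. Calls block until the motion is done:
- reach(position, orientation): joint-space move of the TCP to a pose.
- line_to(position, speed=0.15, rotation=None, max_force=None): straight line of the TCP; rotation=None keeps the orientation; speed is the mean speed in m/s. With max_force (N) it stops when the force on the tool has changed by that much, and returns True; else False.
- move_joints(angles): joint-space move.
- let_go() and close_gripper(): open the fingers fully, or close them until they stop; the grip force is fixed at half the most.
- hold(seconds).
- ik(position, orientation): joint angles nearest the present ones, or None.
- read_state(): the state.
- get_image(name): name is "side" or "top" or "wrist"; returns a dict with "img" (480x640x3 uint8, red, green, blue), "range_z" (480x640 float32, m along the optical axis (not along the pixel's ray), 0 where there is no reading), "vfov" (degrees; the focal length in pixels is half the picture's height over the tangent of half this angle, whatever the lens; pixels are square), "cx", "cy" (the principal point, pixels), "rvec" (rotation vector, rad) and "tvec" (3), from world to camera coordinates, as OpenCV has them. Camera axes: x right, y down, z forward; pixel columns grow to the right and rows downward; lengths in m; the calibration is good to about 2 mm. A picture is of the moment at which its call begins.
A pose or a line that the arm cannot do raises PlanningError and nothing moves.
- job_done(): hands the job in; it is judged then, once.
The state is a dict: "time_s": time; "qpos": joint angles; "joint_velocities": joint speeds; "tau": joint torques, N m; "eef_pos": TCP position; "ee_rot": TCP orientation; "contact_force": force on the tool from outside, world axes, zero at the start; "moment": the same for the moment, N m; "grip_width": opening from 0.0 (shut) to 1.0 (fully open); "gripper_force": force on a finger pad.
Only numpy, scipy, OpenCV 4.12 (cv2) and the standard library are available. Lean on these libraries where they do the work, as an engineer would, in place of code of your own. Each camera call takes 0.05 s, during which the arm holds its last target. There are 200 camera calls.

## Task

Take the cartridge carrier that has the window out of the rack, reach it down through the open hatch in the top of the column oven and hang it by its window on the hook inside, without carrier or gripper touching the frame of the hatch. The hook is not always in the same spot on its wall and its stem is springy, so feel for it gently, and let it take the carrier's weight before you let go; the carrier must be left hanging freely. Leave everything else where it is.

Things in the scene. Friction and masses are not known exactly. Their poses are not given: they have to be found in the camera images.
- carrier: Carrier to hang: white plastic plate 44 wide (y), 6 thick (x), on a steel foot block 16 x 44 x 24 mm; grey handle block on top; 172 mm high, 160-260 g. Origin: centre of the foot's underside, z up. Has a window right through it along x. Same front and back. Stands in either rack pocket.
- carrier_grip (a point): On the carrier's handle, z 153 mm: TCP place for a grip. Handle: 14 (x) x 30 (y) mm, z 132 to 172 mm; a grip across the 14 mm (fingers closing along carrier x) is good.
- window_top (a point): Middle of the top edge of the carrier's window (carrier z 72 mm), by which it hangs. Window: 12 mm wide (y -6 to +6), 42 mm high (carrier z 30 to 72).
- spare: Blank carrier of the same sizes without a window, in the rack's other pocket; stays there.
- rack: Fixed grey plastic rack block 70 (x) x 200 (y) x 24 mm high. Origin: centre of its underside. Two pockets, at y -50 and +50 mm, floor at z 6 mm, about 1.5 mm clearance each side of a carrier's foot; lift straight up. Carriers' axes are parallel to the rack's.
- cabinet: Column oven: fixed white and grey housing 200 (x) x 220 (y) x 130 mm high. Origin: centre of its underside; x points from the dark display front to the back, z up. Inside floor at z 6 mm. A bulkhead stands across inside at x 52 mm and carries the hook. Carrier hangs with its axes parallel to the oven's; hanging, its origin is at oven z 13 to 29 mm.
- hook_mid (a point): Middle of the hook's possible places (fixed point, oven x -6, y 0, z 90 mm), NOT the hook itself. The hook's true place is not reported: the end of its axis lies within 12 mm either side in y and within 8 mm up or down, x as here. Mount is firm; the hook's place stays through the run. Load it with at most 12 N.
- hook_root (a point): Where the hook's stem would leave its mount on the bulkhead if in its middle place (oven x 38, y 0, z 90 mm). Hook: dark steel stem 6 mm thick, level along x; at its -x end a lip, also 6 mm thick (oven x -6 to 0), turns up; lip top 11 mm above the stem's axis. Springy: 0.6 N/mm pushed along +x (12 mm at most), 6 N/mm down, stiff sideways; springs back.
- entry (a point): Place for the carrier's origin in front of the hook (oven x -28, y 0, z 43 mm): at this height the window spans every possible hook height, lip included. From here the carrier goes along oven +x; where hook and window do not line up in y, the hook's end meets the plate and yields.
- seat (a point): Place for the carrier's origin with hook through window, plate behind the lip (oven x 12, y 0, z 43 mm; x 6 to 28 will do); y as the hook is found. From here lower it 14 to 30 mm until the stem carries it.
- hatch_frame: Grey top plate of the oven, 8 mm thick, with the open hatch 72 mm (x) by 96 mm (y): the frame that must not be touched. Axes parallel to the oven's. Origin: centre of the opening at the plate's upper face (oven x -10, y 0, z 130 mm).
- amber_bottle: Bystander: amber glass bottle, 52 mm across, 105 mm high; origin at its underside.
- clear_jar: Bystander: clear jar, 48 mm across, 75 mm high; origin at its underside.
- beaker: Bystander: open glass beaker, 64 mm across, 80 mm high; origin at its underside.
- wrench: Bystander: steel wrench 150 mm long lying flat along its x.
- hatch_cover: Bystander: the oven's loose hatch cover, a grey plate 95 x 115 x 5 mm with a black knob 14 mm high, lying on the bench.
- vial_tray: Bystander: blue divided tray 100 x 70 x 30 mm; origin at its underside.
Things that resemble listed ones, but are neither listed nor needed, are in the scene too. What is shaped like the carrier but orange or yellow is not meant.

How it is judged (in metres and radians):
On the way, in this order (a step that is already met when the one before it is completed fails the run):
1. the carrier is lifted clear of the rack in the gripper (height (world z) of carrier above 0.06 m and contact force between the fingers and carrier above 1 N), for 0.1 s.
2. the carrier is down through the hatch, held, its foot inside the oven (z of carrier in the frame of cabinet below 0.09 m and x of carrier in the frame of cabinet between -0.04 and 0.03 m and y of carrier in the frame of cabinet between -0.03 and 0.03 m and contact force between the fingers and carrier above 1 N), for 0.1 s.
3. the hook takes the carrier's weight (1 N or more) while the gripper still holds it (x of carrier in the frame of cabinet between 0.002 and 0.034 m and y of carrier in the frame of cabinet between -0.022 and 0.022 m and z of carrier in the frame of cabinet between 0.009 and 0.034 m and contact force between carrier and cabinet above 1 N and contact force between the fingers and carrier above 1 N), for 0.15 s.
At the end, for the whole second after the job is handed in: The carrier hangs at rest on the hook: in the oven's frame its origin is at x 2 to 34 mm, within 22 mm of y 0, at z 9 to 34 mm (off the floor, which is at 6 mm), within 0.17 rad of upright, with at least 0.8 N of its weight on the oven's hook (x of carrier in the frame of cabinet between 0.002 and 0.034 m and y of carrier in the frame of cabinet between -0.022 and 0.022 m and z of carrier in the frame of cabinet between 0.009 and 0.034 m and angle between carrier's own z axis and vertical below 0.17 rad and contact force between carrier and cabinet above 0.8 N and linear speed of carrier below 0.03 m/s); the robot touches nothing.
It fails at once if the carrier, fingers or arm touched the frame of the hatch (over 0.5 N) (contact force between any of carrier, the fingers, the arm and hatch_frame above 0.5 N).
It fails at once if the hook or oven was loaded with more than 12 N (contact force between any of carrier, the fingers, the arm and cabinet above 12 N).
It fails at once if another thing was moved by more than 25 mm (distance of any of spare, amber_bottle, clear_jar, beaker, wrench, hatch_cover, vial_tray from where it was at the start of the episode above 0.025 m).
It also fails if it takes over 61 s, if anything falls off the work surface, if the arm or the gripper's body presses on something with over 40 N, if the wrist force passes 120 N, or if a joint passes its speed limit or range.

## Working session

There is one attempt and no reset: what is moved stays moved. The work goes in short steps, each a Python script; the robot and the scene stay as the last script left them, time stands still between calls to the robot, and variables do not carry over. Pictures are saved under pics/ and viewed, at most 10 in all, crops included, and the job is handed in when it is done.

```bash
mkdir -p pics; ls; cat > h.py <<'E'
from workcell import *
import numpy as np, cv2
def cam(n):
    d=get_image(n); d['K']=np.array([[240/np.tan(np.radians(d['vfov'])/2),0,d['cx']],[0,240/np.tan(np.radians(d['vfov'])/2),d['cy']],[0,0,1]])
    d['R']=cv2.Rodrigues(np.array(d['rvec'],float))[0]; d['t']=np.array(d['tvec'],float).ravel(); return d
def cloud(d):
    v,u=np.mgrid[0:480,0:640]; p=np.stack([u,v,np.ones_like(u)],-1)@np.linalg.inv(d['K']).T*d['range_z'][...,None]
    return (p-d['t'])@d['R']
def save(d,n,crop=None,s=1):
    im=d['img'][...,::-1]
    if crop: im=im[crop[1]:crop[3],crop[0]:crop[2]]
    cv2.imwrite('pics/'+n,cv2.resize(im,None,fx=s,fy=s))
E
python3 - <<'E'
from h import *
import pickle
for n in('side','top'):
    d=cam(n); save(d,n+'0.png'); pickle.dump(d,open(n+'.pkl','wb')); print(n,d['vfov'],-d['R'].T@d['t'],d['R'][2], (d['range_z']>0).mean())
s=read_state();print(s['time_s'],s['eef_pos'],s['ee_rot'],s['contact_force'])
E
```

```text
pics
side 50.66464950176089 [0.46335631 0.94504976 0.701331  ] [ 0.09857394 -0.85681183 -0.50611921] 0.995712890625
top 50.64066245750868 [ 0.47279875 -0.0235787   1.28045585] [ 0.08889884  0.0031937  -0.99603554] 0.9960709635416667
0.1 [0.23405232 0.60590675 0.2489944 ] [-1.79903074e+02 -1.78906483e-02  1.58869401e+02] [ 0.5101602   0.10619635 -0.06560316]
```

View pics/side0.png

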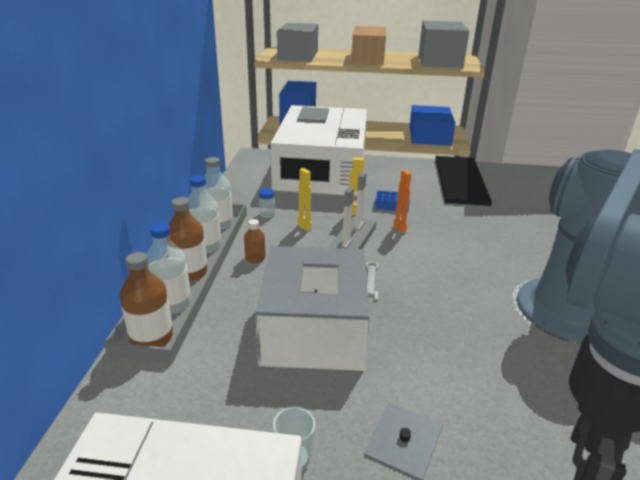

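View pics/top0.png

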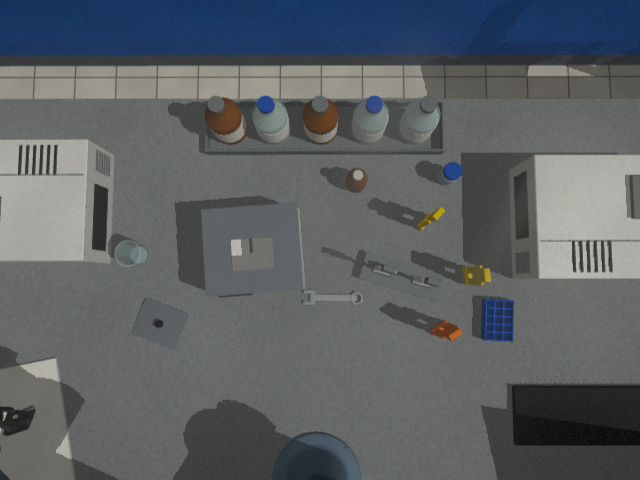

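Side view: the oven is at (315,300) with hatch at (320,278) and a hook speck at (316,291). Two grey/white carriers stand in the rack at (349,215) and (361,190). Look-alikes: yellow (305,200), yellow (357,180), orange (403,200). Top view: oven (252,250), hook (251,245), rack carriers (383,268) and (425,281), look-alikes (431,218), (477,275), (447,330). Next I measure and take a close crop of the rack.

```bash
python3 - <<'E'
from h import *
import pickle
t=pickle.load(open('top.pkl','rb')); s=pickle.load(open('side.pkl','rb'))
a=s['img'][150:260,290:420,::-1]; b=t['img'][235:305,330:450,::-1]
a=cv2.resize(a,(520,440),interpolation=3); b=cv2.resize(b,(520,303))
cv2.imwrite('pics/crop1.png',cv2.resize(np.vstack([a,b]),None,fx=.8,fy=.8))
P=cloud(t)
# oven top plate
v,u=np.mgrid[0:480,0:640]
def rect(m,name):
    p=P[m]; r=cv2.minAreaRect(p[:,:2].astype(np.float32)); print(name,m.sum(),r,p[:,2].mean(),p[:,2].std())
box=lambda a,b,c,d:(u>=a)&(u<c)&(v>=b)&(v<d)
m=box(180,190,320,310)&(abs(P[...,2]-.13)<.006); rect(m,'plate')
# hatch hole: pixels inside lower
cnt,_=cv2.findContours(m.astype(np.uint8),cv2.RETR_CCOMP,2)
for c in cnt:
    if cv2.contourArea(c)>100:
        print('cnt',cv2.contourArea(c)); q=np.array([P[y,x] for x,y in c[:,0]]); print(cv2.minAreaRect(c), )
        # rays on plane z=.13
        uv=np.c_[c[:,0],np.ones(len(c))].astype(float); r=(uv@np.linalg.inv(t['K']).T)@t['R']; o=-t['R'].T@t['t']; q=o+r*((.13-o[2])/r[:,2])[:,None]
        print(' ->',cv2.minAreaRect(q[:,:2].astype(np.float32)))
rm=box(330,240,445,300)
rect(rm&(abs(P[...,2]-.024)<.004),'rack')
h=rm&(P[...,2]>.155)
n,l,st,c=cv2.connectedComponentsWithStats(h.astype(np.uint8))
for i in range(1,n):
    if st[i,4]>8: rect(l==i,'handle')
hk=box(234,238,271,270)&(P[...,2]>.06)&(P[...,2]<.118)
for y,x in zip(*np.where(hk)): print(x,y,P[y,x].round(4),end=';')
E
```

```text
plate 7094 ((0.5482174158096313, 0.1467587649822235), (0.2004355490207672, 0.22101882100105286), 4.348616600036621) 0.12947329185768403 0.002161841367704164
cnt 8309.0
((251.08233642578125, 249.57058715820312), (87.66410064697266, 97.63463592529297), 85.60128784179688)
 -> ((0.5480408072471619, 0.14611148834228516), (0.1998913735151291, 0.22017952799797058), 4.368793964385986)
cnt 1384.5
((251.3470458984375, 253.51174926757812), (33.89985656738281, 44.79075622558594), 85.60128784179688)
 -> ((0.538335382938385, 0.14640513062477112), (0.07717002928256989, 0.10201916098594666), 4.3646440505981445)
rack 1665 ((0.48838475346565247, -0.20976179838180542), (0.20030179619789124, 0.0702303946018219), 73.65386962890625) 0.023677704664659984 0.0019465978257883034
handle 98 ((0.49355918169021606, -0.09898321330547333), (0.020902112126350403, 0.15501756966114044), 7.714046478271484) 0.18700510201905232 0.11112101666311175
handle 105 ((0.478122740983963, -0.1487433761358261), (0.249842569231987, 0.018890703096985817), 88.1117172241211) 0.19685143712112263 0.1510772802318678
249 239 [0.5743 0.1571
[... 394 characters left out ...]
22 0.1517 0.0993];250 245 [0.56   0.1543 0.0974];251 245 [0.56   0.1519 0.0977];250 246 [0.5576 0.154  0.0989];251 246 [0.5574 0.1512 0.102 ];250 247 [0.5551 0.1537 0.1005];251 247 [0.5553 0.1518 0.0981];252 247 [0.5554 0.1497 0.0959];250 248 [0.5532 0.1546 0.0946];251 248 [0.5529 0.1516 0.0989];252 248 [0.5529 0.1493 0.0986];250 249 [0.5506 0.154  0.0987];251 249 [0.5509 0.1523 0.0941];252 249 [0.5506 0.1493 0.0986];250 250 [0.5482 0.1538 0.0996];251 250 [0.5484 0.1521 0.0955];252 250 [0.5483 0.1495 0.097 ];250 251 [0.5457 0.1534 0.1022];251 251 [0.5454 0.1504 0.1062];252 251 [0.5457 0.1488 0.1016];250 252 [0.5432 0.153  0.1046];251 252 [0.5431 0.1503 0.1069];252 252 [0.5434 0.1489 0.1009];
```

View pics/crop1.png

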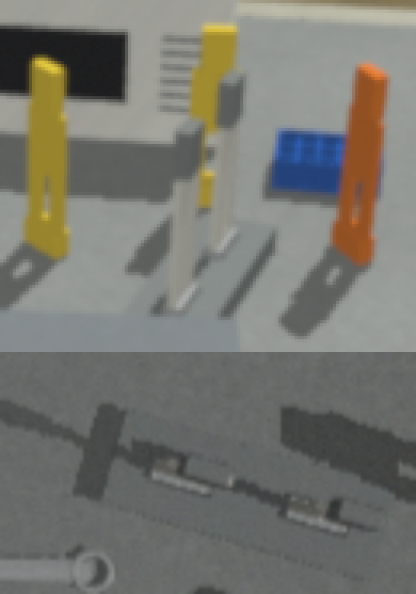

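The choices are the two white plates: (383,268) and (425,281) in the top view. The windows can't be seen from these views, so I'll look obliquely with the wrist camera.

```bash
python3 - <<'E'
from h import *
from scipy.spatial.transform import Rotation as Ro
d=cam('wrist'); s=read_state(); T=Ro.from_euler('xyz',s['ee_rot'],degrees=True).as_matrix()
c=-d['R'].T@d['t']
print('cam in tool',T.T@(c-s['eef_pos']),'axis',T.T@d['R'][2],'right',T.T@d['R'][0],d['vfov'])
# tilted view: tool z tilted toward rack +x dir, camera on tool -? try options
y=np.radians(-16.35); rx=np.array([np.cos(y),np.sin(y),0]); ry=np.array([-np.sin(y),np.cos(y),0])
C=np.array([.4884,-.2098,.09])
for tilt in (30,40,50,60):
  a=np.radians(tilt); z=rx*np.sin(a)-np.array([0,0,1])*np.cos(a)
  for sg in (1,-1):
   for close in ('y','x'):
    if close=='y': yy=sg*ry; 
    else: yy=sg*np.cross(z,ry)
    R=np.c_[np.cross(yy,z),yy,z]; e=Ro.from_matrix(R).as_euler('xyz',degrees=True)
    for dist in (.2,.25,.3):
      p=C-z*dist; q=ik(p,e)
      if q is not None: print(tilt,sg,close,dist,p.round(3),e.round(1),np.round(q))
E
```

```text
cam in tool [ 0.07202937  0.00066814 -0.12382255] axis [-2.88672991e-01 -4.47430774e-04  9.57427649e-01] right [-1.14380825e-04  9.99999900e-01  4.32839050e-04] 71.1876764361833
30 1 y 0.2 [ 0.392 -0.182  0.263] [180.   30.  163.6] [ -49.  -38.  135.   18.   58. -129.]
30 1 y 0.25 [ 0.368 -0.175  0.307] [180.   30.  163.6] [ -52.  -46.  135.   18.   67. -129.]
30 1 y 0.3 [ 0.344 -0.168  0.35 ] [180.   30.  163.6] [ -55.  -52.  133.   19.   75. -130.]
30 1 x 0.2 [ 0.392 -0.182  0.263] [150.    0.   73.6] [-49. -38. 135.  18.  58. -39.]
30 1 x 0.25 [ 0.368 -0.175  0.307] [150.    0.   73.6] [-52. -46. 135.  18.  67. -39.]
30 1 x 0.3 [ 0.344 -0.168  0.35 ] [150.    0.   73.6] [-55. -52. 133.  19.  75. -40.]
30 -1 y 0.2 [ 0.392 -0.182  0.263] [180.  -30.  -16.4] [-49. -38. 135.  18.  58.  51.]
30 -1 y 0.25 [ 0.368 -0.175  0.307] [180.  -30.  -16.4] [-52. -46. 135.  18.  67.  51.]
30 -1 y 0.3 [ 0.344 -0.168  0.35 ] [180.  -30.  -16.4] [-55. -52. 133.  19.  75.  50.]
30 -1 x 0.2 [ 0.392 -0.182  0.263] [-150.     0.  -106.4] [-49. -38. 135.  18.  58. 141.]
30 -1 x 0.25 [ 0.368 -0.175  0.307] [-150.     0.  -106.4] [-52. -46. 135.  18.  67. 141.]
30 -1 x 0.3 [ 0.344 -0.168  0.35 ] [-150.     0.  -106.4] [-55. -52. 133.  19.  75. 140.]
```

```bash
python3 - <<'E'
from h import *
import pickle
reach([.368,-.175,.307],[180,30,163.65])
d=cam('wrist'); save(d,'w1.png'); pickle.dump(d,open('w1.pkl','wb')); s=read_state(); print(s['time_s'],s['eef_pos'],s['ee_rot'])
P=cloud(d); y=np.radians(-16.35); R=np.array([[np.cos(y),np.sin(y)],[-np.sin(y),np.cos(y)]])
Q=(P[...,:2]-[.4884,-.2098])@R.T
for yc in(.05,-.05):
    m=(abs(P[...,2]-.178)<.005)&(abs(Q[...,1]-yc)<.03)&(abs(Q[...,0])<.03)
    q=Q[m]; print(yc,m.sum(),P[m][:,2].mean(),np.percentile(q,[2,50,98],0)*1e3, cv2.minAreaRect((q*1e3).astype(np.float32)))
    # column front face
    m=(abs(Q[...,1]-yc)<.004)&(abs(Q[...,0])<.02)&(P[...,2]>.03)&(P[...,2]<.125); print('mid-plate pixels z hist',np.histogram(P[m][:,2],bins=10,range=(.03,.13))[0])
E
```

```text
3.0 [ 0.36824497 -0.1747049   0.30709325] [179.99251011  29.99721305 163.70042587]
0.05 407 0.17741442693642556 [[-6.63475436 35.50350127]
 [-2.79237948 49.59738448]
 [ 6.52410117 63.82077056]] ((-0.040049076080322266, 49.84770584106445), (29.65987205505371, 14.59428596496582), 87.1472396850586)
mid-plate pixels z hist [43 29 37 39 35 44 41 46 45 29]
-0.05 404 0.17741005435198545 [[ -6.5042611  -63.77870226]
 [ -2.892645   -49.27128303]
 [  6.56541088 -35.10253004]] ((0.06170797348022461, -49.74816131591797), (30.272802352905273, 13.864054679870605), 89.56694793701172)
mid-plate pixels z hist [67  0  0  0  3 41 42 43 46 27]
```

View pics/w1.png

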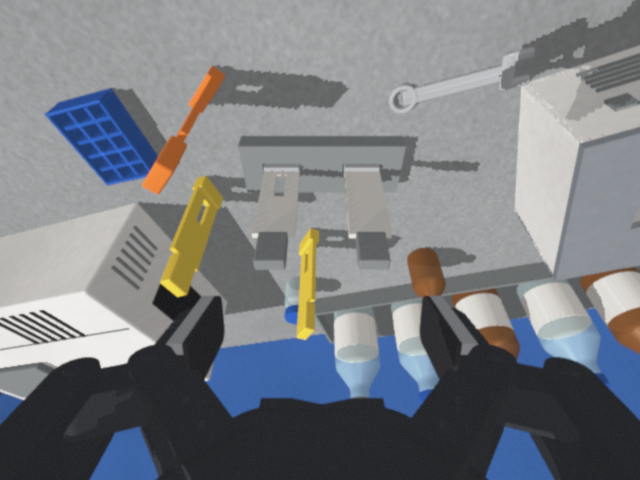

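The wrist view shows the window in the left carrier at (280,183), rack y −50; the right one, (366,205), is blank. The depth check agrees: there is a gap from z 0.04 to 0.07. Now a close look at the hook from above the hatch.

```bash
python3 - <<'E'
from h import *
reach([.56,.155,.25],[180,0,94.36])
d=cam('wrist'); save(d,'w2.png'); print(read_state()['time_s'],read_state()['qpos'])
P=cloud(d)
near=(abs(P[...,0]-.548)<.13)&(abs(P[...,1]-.146)<.14)
m=near&(abs(P[...,2]-.13)<.004)
p=P[m]; print('plate',cv2.minAreaRect((p[:,:2]*1e3).astype(np.float32)),p[:,2].mean())
cnt,h=cv2.findContours(m.astype(np.uint8),cv2.RETR_CCOMP,2)
for i,c in enumerate(cnt):
    if h[0][i][3]>=0 and cv2.contourArea(c)>400:
        uv=np.c_[c[:,0],np.ones(len(c))].astype(float); r=(uv@np.linalg.inv(d['K']).T)@d['R']; o=-d['R'].T@d['t']; q=o+r*((.13-o[2])/r[:,2])[:,None]
        r=cv2.minAreaRect((q[:,:2]*1e3).astype(np.float32)); print('hole',r,cv2.boxPoints(r).round(1).tolist())
a=np.radians(4.36); R=np.array([[np.cos(a),np.sin(a)],[-np.sin(a),np.cos(a)]])
O=(P[...,:2]-[.5481,.1464])@R.T*1e3
for x0 in range(-9,40,3):
    k=(O[...,0]>=x0)&(O[...,0]<x0+3)&(abs(O[...,1])<22)&(P[...,2]>.07)&(P[...,2]<.118)
    if k.sum()>3: print(x0,k.sum(),'y',np.percentile(O[k][:,1],[3,50,97]).round(1),'z',np.percentile(P[k][:,2]*1e3,[10,50,90]).round(1))
E
```

```text
4.9917 [ 4.24359756e+00  4.85740887e+00  9.95822275e+01 -4.86727802e-03
  7.55267028e+01 -7.81002879e-02]
plate ((549.384765625, 145.1900177001953), (201.08631896972656, 221.31297302246094), 4.366682052612305) 0.13014736079159395
hole ((539.40234375, 146.06365966796875), (72.85680389404297, 95.72444915771484), 4.294301509857178) [[499.5, 191.10000610351562], [506.70001220703125, 95.5999984741211], [579.2999877929688, 101.0999984741211], [572.0999755859375, 196.5]]
-6 13 y [4.2 6.3 7.9] z [ 97.8 105.5 107.3]
-3 35 y [3.5 6.8 8.4] z [100.4 106.  107.5]
0 29 y [3.1 6.5 8.2] z [ 97.3  98.8 105.2]
3 21 y [3.1 5.9 8.3] z [97.6 98.3 99.4]
6 28 y [2.9 6.  8. ] z [96.9 98.9 99.7]
9 20 y [3.  5.8 8.1] z [97.4 98.8 99.5]
12 28 y [3.2 5.8 8.2] z [97.6 98.6 99.8]
15 21 y [3.1 6.  8.1] z [97.5 98.8 99.4]
18 28 y [2.9 5.8 8.1] z [97.2 98.6 99.5]
21 21 y [3.  6.1 8.1] z [97.3 98.7 99.6]
24 28 y [3.  6.  8.1] z [97.2 98.4 99.5]
27 14 y [3.2 6.2 8. ] z [97.5 99.1 99.8]
```

View pics/w2.png

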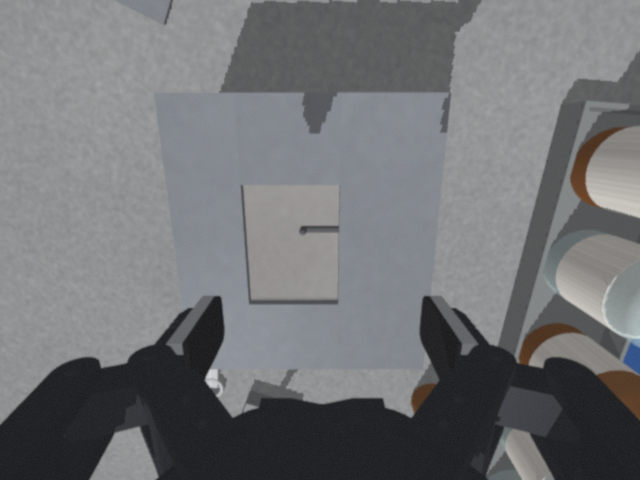

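Hook: tip at (303,230), stem running right to the hatch edge. Measured at oven y about +5.7, stem top z 98.7 and lip top about 106.5, which fits the spec. Now the grasp.

```bash
python3 - <<'E'
from h import *
g=np.array([.4884-.0497*.2815,-.2098-.0497*.9596])
reach([*g,.27],[180,0,73.65])
f0=read_state()['contact_force']
line_to([*g,.159],speed=.1,max_force=8)
s=read_state(); print(s['eef_pos'],s['contact_force']-f0)
close_gripper(); s=read_state(); print(s['grip_width'],s['gripper_force'],s['contact_force']-f0)
line_to([*g,.20],speed=.06); s=read_state(); print(s['contact_force']-f0)
line_to([*g,.36],speed=.15); hold(.2); s=read_state(); print(s['time_s'],s['contact_force']-f0,s['moment'],s['grip_width'],s['eef_pos'])
np.save('f0.npy',f0)
d=cam('wrist'); save(d,'w3.png')
E
```

```text
[ 0.47487229 -0.25787154  0.15985028] [-0.22153014 -0.25792341  0.3403938 ]
0.15828690657468425 58.79124462604523 [-0.98589157  0.71824662  0.28779003]
[-0.74211527  0.20136924 -2.64026896]
10.7083 [-0.46892827 -0.81445642 -2.43051814] [ 0.01803302 -0.01991657  0.02865261] 0.15633101641880356 [ 0.47420522 -0.25731973  0.35904601]
```

View pics/w3.png

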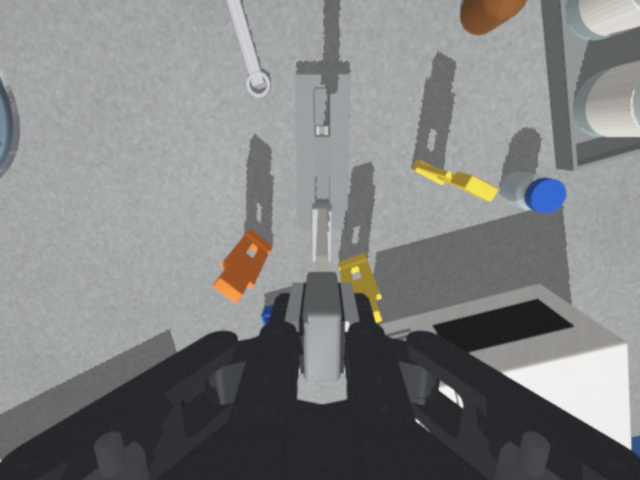

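Held upright, with the handle at (321,300) between the pads and a weight of about 2.4 N. I'll check how it sits in the hand, then go through the hatch to the entry point.

```bash
cat >> h.py <<'E'
A=np.radians(4.36); OV=np.array([.549,.1464]); RX=np.array([np.cos(A),np.sin(A)]); RY=np.array([-np.sin(A),np.cos(A)])
def tcp(x,y,z,dz=.154): # carrier origin in oven frame (m)-> TCP
    return [*(OV+RX*x+RY*y),z+dz]
def where():
    s=read_state(); p=np.array(s['eef_pos']); e=p[:2]-OV
    return 'ov(mm) %.1f %.1f %.1f'%(e@RX*1e3,e@RY*1e3,(p[2]-.154)*1e3)+' F %s t %.1f'%((np.array(s['contact_force'])-np.load('f1.npy')).round(2),s['time_s'])
E
python3 - <<'E'
from h import *
from scipy.spatial.transform import Rotation as Ro
def inhand():
    d=cam('wrist'); s=read_state(); T=Ro.from_euler('xyz',s['ee_rot'],degrees=True).as_matrix()
    L=(cloud(d)-s['eef_pos'])@T*1e3
    for z0 in range(25,150,15):
        k=(abs(L[...,1])<6)&(abs(L[...,0])<40)&(L[...,2]>=z0)&(L[...,2]<z0+15)
        if k.sum()>4: print(z0,k.sum(),'xmax',np.percentile(L[k][:,0],90).round(1),'y',np.percentile(L[k][:,1],[5,50,95]).round(1))
inhand()
line_to(tcp(-.028,.0056,.205),speed=.15,rotation=[180,0,94.36]); hold(.4)
np.save('f1.npy',read_state()['contact_force']); print(where())
inhand()
print(ik(tcp(.012,.0056,.02),[180,0,94.36]) is not None)
E
```

```text
25 115 xmax 22.2 y [-1.3  1.1  4. ]
40 90 xmax 22.2 y [-1.5  1.1  4. ]
55 73 xmax 22.1 y [-1.2  1.1  3.9]
70 57 xmax 22.2 y [-1.4  1.7  4.1]
85 50 xmax 22.0 y [-1.6  1.1  3.8]
100 36 xmax 22.1 y [-1.1  1.7  3.8]
115 254 xmax 21.8 y [-5.4 -3.7  5.7]
130 80 xmax 21.9 y [-5.2 -0.6  5.7]
145 29 xmax 22.0 y [-5.3  0.2  5.6]
ov(mm) -28.0 5.6 205.0 F [0. 0. 0.] t 14.1
25 116 xmax 21.6 y [-1.1  1.8  4.2]
40 95 xmax 21.5 y [-1.3  1.3  4. ]
55 67 xmax 21.5 y [-1.1  1.8  4.2]
70 62 xmax 21.4 y [-1.2  1.6  4.3]
85 49 xmax 21.5 y [-1.4  1.2  3.9]
100 35 xmax 21.5 y [-0.9  1.9  4.1]
115 285 xmax 21.0 y [-5.9 -3.6  5.9]
130 78 xmax 21.3 y [-5.8 -1.9  5.9]
145 28 xmax 21.3 y [-5.1 -0.   5. ]
True
```

Upright and centred in hand to about 1 mm. Descending, then feeling along +x.

```bash
python3 - <<'E'
from h import *
print(line_to(tcp(-.028,.0056,.043),speed=.08,max_force=5)); hold(.4); print(where())
np.save('f1.npy',read_state()['contact_force'])
print(line_to(tcp(.014,.0056,.043),speed=.025,max_force=2)); hold(.3); print(where())
E
```

```text
False
ov(mm) -28.0 5.6 43.0 F [-1.11 -0.25  0.52] t 16.7
False
ov(mm) 14.0 5.6 43.0 F [0.8  0.61 0.38] t 18.9
```

Nothing stopped it; a miss would have read up to about 10 N. The hook is through the window. Lowering gently.

```bash
python3 - <<'E'
from h import *
np.save('f1.npy',read_state()['contact_force'])
print(line_to(tcp(.014,.0056,.0285),speed=.02,max_force=3)); hold(.2); print(where())
for z in np.arange(.0280,.0215,-.0004):
    line_to(tcp(.014,.0056,z),speed=.01); hold(.15)
    F=np.mean([ (hold(.02),np.array(read_state()['contact_force']))[1] for _ in range(4)],0)-np.load('f1.npy')
    print(round(z*1e3,1),F.round(2))
    if F[2]>2.2: break
print(where()); d=cam('wrist'); save(d,'w4.png')
E
```

```text
False
ov(mm) 14.1 5.6 28.7 F [-0.5  -0.07 -0.5 ] t 19.9
28.0 [-0.32 -0.17 -0.97]
27.6 [-0.19 -0.39 -0.26]
27.2 [ 0.27  0.07 -0.79]
26.8 [-0.02  0.4  -0.58]
26.4 [-0.1  -0.4  -0.57]
26.0 [ 0.39  0.15 -0.55]
25.6 [ 0.12 -0.47  1.1 ]
25.2 [-0.49  0.1   2.55]
ov(mm) 14.1 5.6 25.4 F [-0.13  0.92  2.48] t 23.7
```

View pics/w4.png

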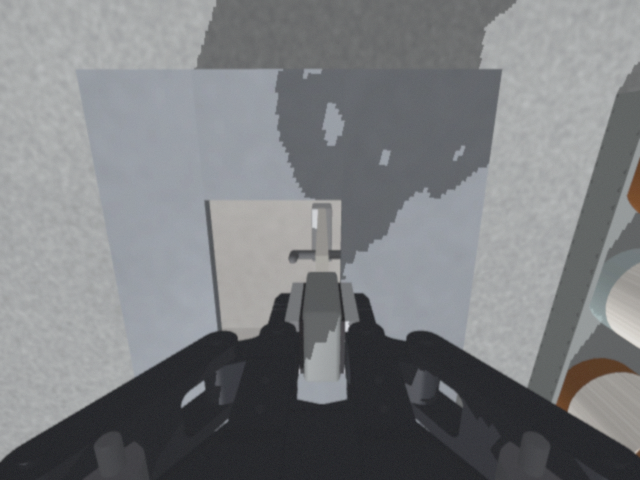

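The hook's end (293,257) shows in front of the plate, with the stem through the window. The hook now carries about 3 N, which is the full weight. Releasing and retreating upward.

```bash
python3 - <<'E'
from h import *
hold(.3); let_go(); hold(.3); print(where(),read_state()['grip_width'])
p=np.array(read_state()['eef_pos']); line_to([p[0],p[1],.30],speed=.08); hold(.8); print(where())
d=cam('wrist'); save(d,'w5.png'); P=cloud(d)
O=np.stack([(P[...,:2]-OV)@RX,(P[...,:2]-OV)@RY,P[...,2]],-1)*1e3
for lo,hi in((50,60),(60,75),(75,90),(110,130),(135,155),(160,190),(193,205)):
    k=(O[...,2]>lo)&(O[...,2]<hi)&(abs(O[...,0]-14)<14)&(abs(O[...,1]-6)<30)
    if k.sum()>4: print(lo,k.sum(),np.percentile(O[k],[5,50,95],0).round(1).tolist())
E
```

```text
ov(mm) 14.0 5.6 25.2 F [ 0.41 -0.32  2.25] t 25.0 1.0015106103593727
ov(mm) 14.0 5.6 146.0 F [-0.73 -0.5   1.86] t 27.5
50 143 [[8.4, -0.0, 50.1], [15.1, 14.8, 50.8], [23.0, 26.7, 52.5]]
60 12 [[13.0, 26.7, 63.6], [15.7, 26.9, 67.8], [18.3, 27.0, 72.5]]
75 12 [[13.1, 26.7, 77.5], [15.7, 26.9, 81.6], [18.2, 27.0, 86.0]]
110 86 [[14.2, -20.6, 114.4], [26.3, 12.1, 128.1], [27.8, 29.9, 129.9]]
135 30 [[13.1, 26.3, 138.2], [16.0, 26.5, 147.0], [18.6, 26.7, 152.5]]
160 169 [[9.5, 18.4, 161.1], [16.0, 19.3, 176.2], [21.8, 19.7, 188.2]]
193 817 [[9.5, -8.3, 196.2], [15.9, 5.5, 198.3], [21.7, 18.8, 199.4]]
```

View pics/w5.png

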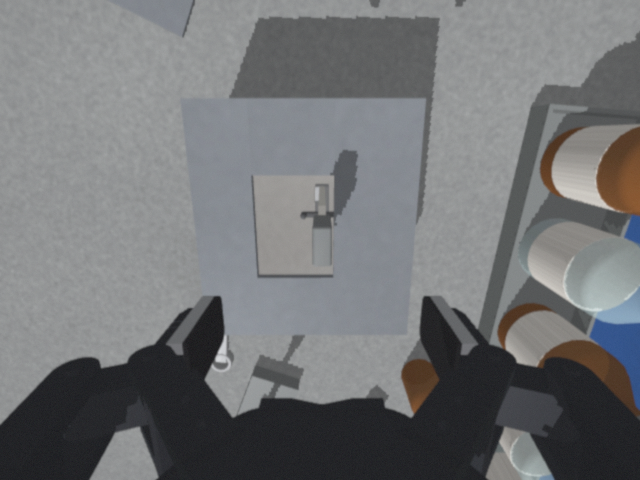

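The carrier hangs upright in the hatch, handle at (322,245) and hook tip at (304,215). Measured: x about 15.5, y about 5, z about 26 mm. Handing in.

```bash
python3 -c "
from workcell import *
print(job_done())"
```

```text
the job is handed in; nothing more can be done
None
```

The carrier with the window hangs freely and upright on the oven hook (oven x ≈ 15.5, y ≈ 5, z ≈ 26 mm), the gripper is clear above the oven, I saw no sign of contact with the hatch frame, and the job was handed in at about 28 s; no verdict came back.

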